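# Sweep up the caps, work the sagging bolt and hold the crib gate ajar

### The job

Using the hand sweeper, sweep the three loose white screw caps from in front of the jar crib's gate fully into the open-fronted tray without touching them with the gripper, then stand the sweeper on the worktop clear of the gate. Take the gate bolt's knob, lift the sagging bolt over the keeper's bent-up lip while drawing it back, without forcing it, and swing the sprung gate towards the robot by the knob. Finish still holding the knob with the gate ajar about 30 degrees, and leave the blue-capped bottle and the roll of tape alone.

Things in the scene. Friction and masses are not known exactly. Their poses are not given: they have to be found in the camera images.
- crib: Low steel wire jar crib, fixed, 127 deep x 270 wide x 94 mm high. Origin on the worktop, mid-front in the closed gate's plane; +x into the crib (away from robot), +y along the gate to its hinge side. Gate hinge axis at x = 0, y = +110 mm. Bolt and keeper stand out to x = -36 mm. Caps lie at x = -140 to -70, y = -75 to +65 mm. Only the knob is higher than 97 mm.
- keeper: Dark rigid steel keeper on the crib at the gate's free edge (origin and axes of crib): a channel round the bolt's tip. Front wall y = -153 to -109 mm, up to z = 93 mm, keeps the tip from coming towards the robot; its gate-side end is bent up into a lip, y = -117 to -109 mm, top at z = 65 mm.
- bolt: Loose steel bolt: 187 mm rod along the gate, black knob on it, square tip 13 x 16 x 22 mm at its end. Origin on the rod's axis under the knob, z = 72 mm at rest; tip's centre 105 mm from there towards -y, 5 mm lower (gate's axes). Sagged, the tip's underside is at z = 56 mm, 9 mm below the lip's top: it must rise at least 10 mm to pass; it starts 3 to 5 mm from the lip.
- bolt_lift (a joint): Height of the loose bolt in its worn slotted guides, in m: 0 = sagged down (rest, it falls back by its weight, about 1.5 N), 0.016 = upper stop.
- bolt_draw (a joint): How far the bolt is drawn along the gate towards the hinge (crib +y), in m: 0 = fully in the keeper, 0.045 = stop. From 0.030 the tip is clear of the keeper and the gate is free. Slides with under 1 N of friction and stays where it is left.
- knob_grip (a point): Centre of the knob's grip, 48 mm above the rod (z = 120 mm at rest), moves with bolt and gate. Upright black round knob, 18 mm diameter from 33 to 56 mm above the rod, 22 mm mushroom top up to 65 mm, 10 mm stem below; can be pinched along any direction. With gate shut and bolt in, at x = -20, y = -25 mm of the crib frame.
- gate_angle (a joint): Gate angle in rad: 0 shut, grows as the free edge swings towards the robot (clockwise from above) about the vertical hinge at crib x = 0, y = +110 mm; stop at 1.2. A spring pulls it shut with 0.15 to 0.33 N m (about 2 to 3 N at the knob), so it must be held.
- gate: Steel bar gate, 198 mm wide, 8 mm thick, z = 9 to 91 mm. Origin on the hinge axis at worktop level; the gate runs from it along its own -y.
- sweeper: Loose grey hand sweeper, upright, 250 g. Rubber blade 120 mm long (its x), 34 mm high, pushing face at y = -25 mm, a wing at each end forward to y = -43 mm; foot back to y = +26 mm; upright grip. Origin on its underside below the grip. Starts at the hinge end of the strip of caps, its -y side roughly facing caps and tray.
- sweeper_grip (a point): Middle of the sweeper's grip, 96 mm above its underside: a block 38 mm (x) by 24 mm (y), from 72 to 116 mm high.
- tray: Grey catch tray fixed to the worktop beyond the keeper end of the gate: three walls 30 mm high, 5 mm thick, open towards its +y, no step at the mouth. Origin on the worktop at the middle; inside 159 mm wide (x = +-79.5 mm), from the mouth at y = +65 mm to the end wall's inner face at y = -62 mm.
- cap_1: Loose white screw cap, 34 mm diameter, 18 mm high, lying flat; origin at the centre of its underside.
- cap_2: Loose white screw cap, same as cap_1.
- cap_3: Loose white screw cap, same as cap_1.
- bluecap_a: Bystander: clear bottle with a blue screw cap, 68 mm diameter, 146 mm high, origin at the centre of its underside.
- tape: Bystander: roll of tape lying flat, 98 mm across, 25 mm high, origin at the centre of its underside.

How it is judged:
On the way, in this order (a step that is already met when the one before it is completed fails the run):
1. all three caps are inside the tray while the sweeper is held (x of cap_1 in the frame of tray between -0.075 and 0.075 m and y of cap_1 in the frame of tray between -0.065 and 0.048 m and height (world z) of each of cap_1, cap_2, cap_3 below 0.03 m and x of cap_2 in the frame of tray between -0.075 and 0.075 m and y of cap_2 in the frame of tray between -0.065 and 0.048 m and x of cap_3 in the frame of tray between -0.075 and 0.075 m and y of cap_3 in the frame of tray between -0.065 and 0.048 m and contact force between the fingers and sweeper above 1 N), for 0.1 s.
2. the held bolt is lifted over the keeper's lip and partly drawn, the gate still shut (value of joint bolt_lift above 0.008 m and value of joint bolt_draw above 0.007 m and value of joint gate_angle below 0.06 rad and contact force between the fingers and bolt above 0.5 N), for 0.02 s.
3. the gate has been opened past 15 degrees with the bolt drawn clear (value of joint bolt_draw above 0.025 m and value of joint gate_angle above 0.26 rad), for 0.02 s.
At the end, for the whole second after the job is handed in: Knob still gripped (over 1 N), gate still and ajar at 20 to 40 degrees, propped by nothing else; all three caps in the tray, centres at least 17 mm inside its mouth; sweeper let go, upright on the worktop, not against the gate (value of joint gate_angle between 0.35 and 0.7 rad and velocity of joint gate_angle between -0.1 and 0.1 rad/s and contact force between the fingers and bolt above 1 N and x of cap_1 in the frame of tray between -0.075 and 0.075 m and y of cap_1 in the frame of tray between -0.065 and 0.048 m and height (world z) of each of cap_1, cap_2, cap_3 below 0.03 m and x of cap_2 in the frame of tray between -0.075 and 0.075 m and y of cap_2 in the frame of tray between -0.065 and 0.048 m and x of cap_3 in the frame of tray between -0.075 and 0.075 m and y of cap_3 in the frame of tray between -0.065 and 0.048 m and height (world z) of sweeper below 0.01 m and angle between sweeper's own z axis and vertical below 0.15 rad and linear speed of sweeper below 0.02 m/s and contact force between sweeper and gate below 0.1 N and contact force between the arm and gate below 0.5 N and contact force between the fingers and sweeper below 0.1 N); the arm keeps its last pose, push and grip.
It fails at once if a cap is touched by the gripper's fingers (contact force between the fingers and cap_1 above 0.5 N or contact force between the fingers and cap_2 above 0.5 N or contact force between the fingers and cap_3 above 0.5 N).
It fails at once if the bolt is forced against the keeper (over 40 N) (contact force between bolt and keeper above 40 N).
It fails at once if the bottle or the tape is moved by over 30 mm (distance of any of bluecap_a, tape from where it was at the start of the episode above 0.03 m).
It also fails if it takes over 50 s, if anything falls off the work surface, if the arm or the gripper's body presses on something with over 40 N, if the wrist force passes 120 N, or if a joint passes its speed limit or range.

### The arm

A 6-joint arm with a two-finger parallel gripper is mounted at the origin on a cart in front of the work surface, level with it; the furniture and walls round the work are solid. World frame = base frame: x ahead of the robot, y to its left, z up, the work surface at z = 0. Lengths are in m, angles in rad, forces in N, time in s.
With the tool pointing down it reaches from about 0.25 to 0.725 m from the base axis. Payload 4 kg.
Tool frame: the origin (TCP) lies midway between the tips of the shut fingers; the grasp point (between the pads) lies 19 mm behind it; z points along the fingers, y is the direction in which the jaws open and shut (so a half turn about z gives the same grasp; the last joint's range is limited). The gripper opens to 85 mm and grips with 20 to 120 N. Pads are 22 mm wide; open, the fingers measure 114 mm over their backs; the gripper's body (76 mm by 85 mm) begins 54 mm behind the grasp point. The pads swing forward as they close: fully open they stand 13 mm farther back than shut.
Start: joints at [1.255, 0.241, 0.005, 1.335, 0, 1.571], TCP at [0.155, 0.475, 0.231] pointing down, gripper open.
Joint ranges: [-2.72, 2.72], [-1.05, 1.87], [-1.09, 1.28], [-1.99, 2.15], [-1.42, 1.44], [-3.14, 3.14]. Speed limits (rad/s): [2.79, 2.79, 3.14, 3.14, 3.14, 3.14].

### API

Orientations are given as a unit quaternion [x, y, z, w].
In Python, from workcell import bot, eyes, job gives the robot as it stands.
- The arm moves only by the shell command python3 -m crank 'ROWS'. ROWS is a JSON object of lists of equal length, an entry for each row: "dr": the turn, a rotation vector about the tool's x, y, z in rad, a list of three; "travel": the shift along the tool's x, y, z in m, a list of three; "hand": the finger opening in m, from 0 to 0.0854. In form: {"dr": [[wx, wy, wz], ...], "travel": [[x, y, z], ...], "hand": [hand, ...]}. A call has 1 to 10 rows; each row is the pose to reach, as a shift and turn from the pose commanded when the call began, along the tool's axes at that moment; what a row does not reach only later rows make up. A row lasts 1/8 s, in which the tool goes at most 62.5 mm and 10.7 degrees, less where a joint would pass 70% of its speed; a pose out of reach is approached as far as the arm can. A call with a gripper value outside its range is refused whole. The fingers move at their own pace and stop on an object; the grip force is fixed at half the most. Time passes only in rows, so rows that repeat a pose let the fingers close. It gives the time, the measured TCP pose, the force and the opening at its end, in the units of the state.
- bot.get_obs(): the state, without advancing time (a new reading comes with each control period).
- eyes.camera(name): name is "scene" or "top"; returns a dict with "color" (400x640x3 uint8, red, green, blue), "K" (3x3 intrinsics, pixels), "R" (3x3) and "t" (3): a world point X has camera coordinates R X + t. Camera axes: x right, y down, z forward; pixel columns grow to the right and rows downward; lengths in m; the calibration is good to about 2 mm. A picture is of the moment at which its call begins. There is no depth.
- job.job_done(): hands the job in, once; it reports no verdict.
The state is a dict: "clock": time; "joint_pos": joint angles; "joint_vel": joint speeds; "tau": joint torques, N m; "eef_pos": TCP position; "tool_rot": TCP orientation; "ft_force": force on the tool from outside, world axes, zero at the start; "ft_torque": the same for the moment, N m; "grip_width": finger opening in m.
Only numpy, scipy, OpenCV 4.12 (cv2) and the standard library are available. Lean on these libraries where they do the work, as an engineer would, in place of code of your own. Each camera call takes 0.05 s, during which the arm holds its last target.

## Working session

There is one attempt and no reset: what is moved stays moved. The work goes in short steps, Python scripts to look and compute and a shell command to move; the robot and the scene stay as the last step left them, time stands still between calls to the robot, and variables do not carry over. Pictures are saved under pics/ and viewed, and the job is handed in when it is done.

```bash
ls; mkdir -p pics; python3 - <<'E'
from workcell import bot,eyes,job
import cv2,json
o=bot.get_obs();print(o)
for n in("scene","top"):
    c=eyes.camera(n);cv2.imwrite(f"pics/{n}0.png",c["color"][:,:,::-1]);print(n,c["K"],c["R"],c["t"])
E
```

```text
pics
{'clock': 0.0, 'joint_pos': array([ 1.25499148e+00,  2.41446682e-01,  3.72338760e-03,  1.33517819e+00,
       -1.56139617e-05,  1.57080620e+00]), 'joint_vel': array([ 0.0010476 ,  0.00126781, -0.0007135 ,  0.00160899,  0.00065898,
        0.00074472]), 'tau': array([ 9.00663981e-04, -3.72312355e+01,  2.52411872e+01,  1.70302845e-02,
       -1.27521721e-04, -4.99767779e-06]), 'eef_pos': array([0.15510139, 0.47467839, 0.23039579]), 'tool_rot': array([ 1.57251854e-01,  9.87557971e-01, -1.04071331e-03, -1.57800095e-04]), 'ft_force': array([ 1.19719494, -0.38974188,  0.35257942]), 'ft_torque': array([-0.02202315,  0.01724614, -0.01671966]), 'grip_width': 0.08510797710143399}
scene [[380.33795682   0.         318.39187734]
 [  0.         380.33795682 202.85475831]
 [  0.           0.           1.        ]] [[ 0.60907938 -0.79307529 -0.00734161]
 [-0.59321549 -0.44940454 -0.66793034]
 [ 0.52641969  0.41117775 -0.74418759]] [-0.2869143   0.36031681  0.95731905]
top [[467.1397393    0.         318.16822704]
 [  0.         467.1397393  203.83145503]
 [  0.           0.           1.        ]] [[-0.01255011 -0.99973404 -0.01934805]
 [-0.99106897  0.0150057  -0.13250332]
 [ 0.13275841  0.01751232 -0.9909937 ]] [0.0247704  0.50991189 1.47924258]
```

View pics/scene0.png

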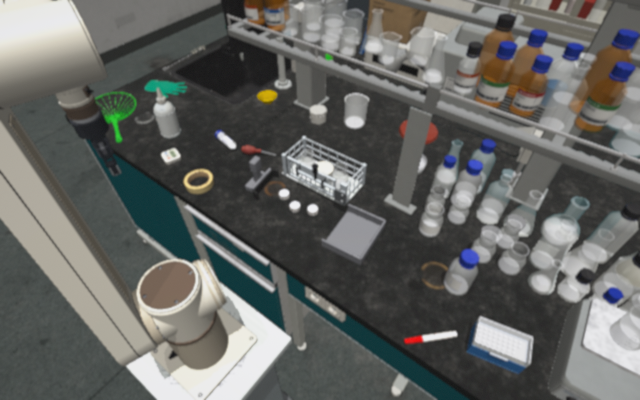

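View pics/top0.png

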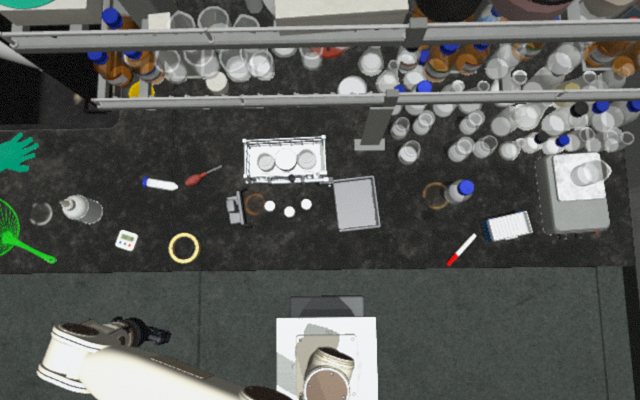

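The scene view shows the crib near (325,168), the sweeper near (258,175), three caps near (284–312, 195–210), and the tray at (353,233). The top view has them at (285,160), (236,207), (270–306, 206) and (356,203). I'll enlarge both.

```bash
cat > h.py <<'E'
import numpy as np,cv2
from workcell import bot,eyes,job
def crop(n,u0,v0,u1,v1,f,name):
    c=eyes.camera(n);im=c["color"][v0:v1,u0:u1,::-1]
    im=cv2.resize(im,None,fx=f,fy=f,interpolation=cv2.INTER_CUBIC)
    # ticks each 10px
    for u in range((u0+9)//10*10,u1,10):
        cv2.line(im,((u-u0)*f,0),((u-u0)*f,6),(0,255,255),1)
        if u%20==0: cv2.putText(im,str(u),((u-u0)*f-10,16),0,.35,(0,255,255),1)
    for v in range((v0+9)//10*10,v1,10):
        cv2.line(im,(0,(v-v0)*f),(6,(v-v0)*f),(0,255,255),1)
        if v%20==0: cv2.putText(im,str(v),(8,(v-v0)*f+4),0,.35,(0,255,255),1)
    cv2.imwrite("pics/"+name,im);return c
def ray(c,u,v,z):
    d=c["R"].T@np.linalg.solve(c["K"],[u,v,1]);o=-c["R"].T@c["t"]
    return o+d*(z-o[2])/d[2]
def proj(c,X):
    p=c["K"]@(c["R"]@np.array(X)+c["t"]);return p[:2]/p[2]
E
python3 - <<'E'
from h import *
crop("top",215,125,395,245,4,"t1.png");crop("scene",235,130,395,265,5,"s1.png")
E
```

```text
(no output)
```

View pics/t1.png

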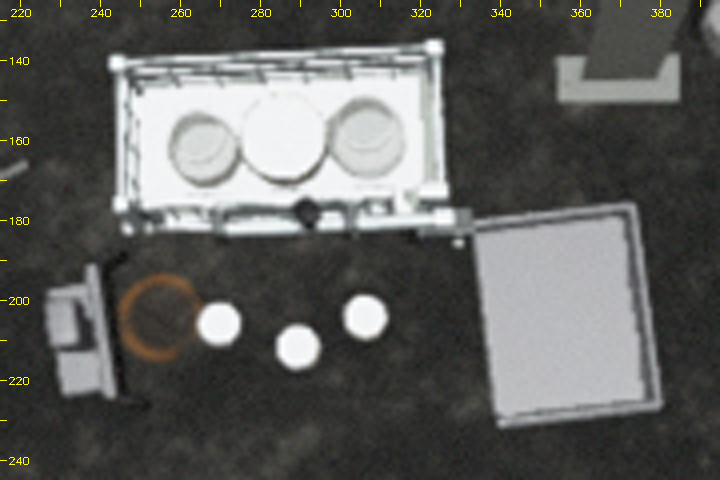

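View pics/s1.png

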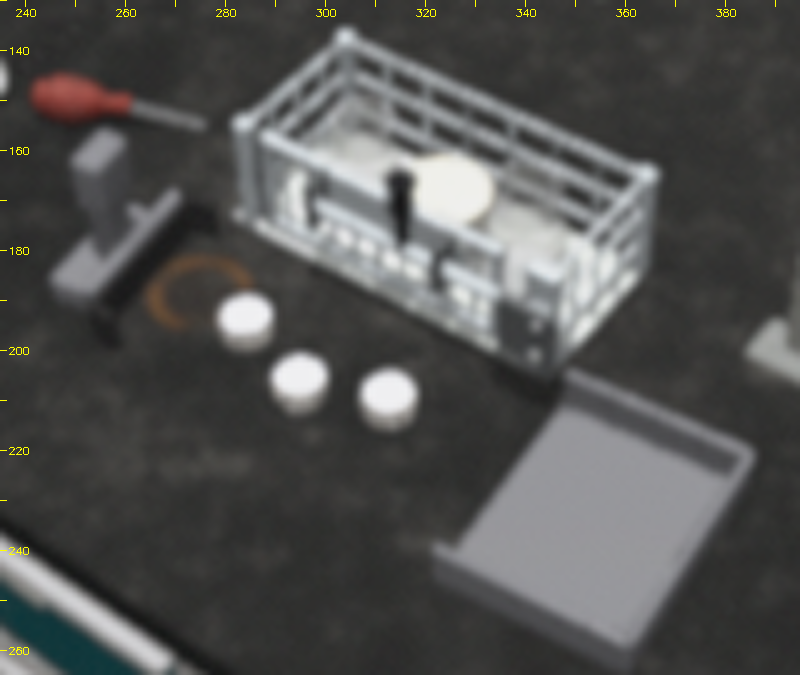

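```bash
python3 - <<'E'
from h import *
np.set_printoptions(precision=4,suppress=True)
t=eyes.camera("top");s=eyes.camera("scene")
R=lambda c,n,u,v,z:print(n,ray(c,u,v,z)[:2])
for i,(u,v) in enumerate([(269.7,206),(289.2,211.8),(306.2,204.3)]):R(t,f"cap{i}t",u,v,.018)
for i,(u,v) in enumerate([(284,193.5),(295,205.5),(312.6,208)]):R(s,f"cap{i}s",u,v,.018)
R(t,"knob t",291.7,178,.135);R(s,"knob s",315,165.5,.135)
print("crib corners z.094")
for u,v in [(244,140.5),(323,137),(326,172.5),(245,176.5)]:R(t,"t",u,v,.094)
for u,v in [(304,137.5),(364.5,165),(284.5,154.5)]:R(s,"s",u,v,.094)
print("tray")
for u,v in [(333.5,180.5),(372.5,176.5),(380,226),(339.5,231)]:R(t,"t",u,v,.03)
for u,v in [(349,204.5),(385,220.5),(361,259),(322.5,240)]:R(s,"s",u,v,.03)
print("sweeper")
for u,v in [(227.5,198),(234,196.5),(236,210),(229,212)]:R(t,"griptop t",u,v,.116)
for u,v in [(249.5,162),(255,156),(260,157.5),(255,164.5)]:R(s,"griptop s",u,v,.116)
for u,v in [(237.5,191),(243.5,224.5)]:R(t,"bladeback t top z.034",u,v,.034)
for u,v in [(271,168),(253,188)]:R(s,"blade top s",u,v,.034)
E
```

```text
cap0t [0.5076 0.177 ]
cap1t [0.4875 0.1131]
cap2t [0.5114 0.0572]
cap0s [0.5081 0.1746]
cap1s [0.489  0.1103]
cap2s [0.5153 0.0576]
knob t [0.5773 0.0956]
knob s [0.5811 0.0968]
crib corners z.094
t [0.7088 0.2498]
t [ 0.7157 -0.0014]
t [ 0.601  -0.0092]
t [0.5924 0.2457]
s [0.7091 0.2469]
s [ 0.7172 -0.0049]
s [0.597  0.2421]
tray
t [ 0.5869 -0.0333]
t [ 0.5982 -0.1609]
t [ 0.4357 -0.1804]
t [ 0.4214 -0.0498]
s [ 0.5902 -0.0338]
s [ 0.6028 -0.161 ]
s [ 0.4381 -0.1798]
s [ 0.425  -0.0511]
sweeper
griptop t [0.5216 0.2953]
griptop t [0.526  0.2753]
griptop t [0.484  0.2686]
griptop t [0.4781 0.2901]
griptop s [0.4815 0.2911]
griptop s [0.5139 0.2974]
griptop s [0.5185 0.279 ]
griptop s [0.4836 0.2683]
bladeback t top z.034 [0.5565 0.2804]
bladeback t top z.034 [0.4465 0.2598]
blade top s [0.5633 0.2818]
blade top s [0.4536 0.2636]
```

```bash
cat >> h.py <<'E'
from scipy.spatial.transform import Rotation as Ro
def yawrot(psi): # tool down, tool y axis = (-sin psi, cos psi)
    y=np.array([-np.sin(psi),np.cos(psi),0]);z=np.array([0,0,-1.]);return np.column_stack([np.cross(y,z),y,z])
def go(p,psi,frm=None):
    """travel, dr from measured (or commanded frm=(pos,psi)) to target"""
    if frm is None:
        o=bot.get_obs();p0=o["eef_pos"];R0=Ro.from_quat(o["tool_rot"]).as_matrix()
    else: p0=np.array(frm[0]);R0=yawrot(frm[1])
    print("travel",np.round(R0.T@(np.array(p)-p0),4),"dr",np.round(Ro.from_matrix(R0.T@yawrot(psi)).as_rotvec(),4))
E
python3 - <<'E'
from h import *
go([.501,.283,.15],.18); go([.501,.283,.15],.18,([.155,.475,.231],-.316))
E
```

```text
travel [-0.3883 -0.0751  0.081 ] dr [-7.000e-04 -2.000e-04 -4.958e-01]
travel [-0.3885 -0.075   0.081 ] dr [ 0.     0.    -0.496]
```

```bash
python3 -m crank '{"dr":[[0,0,-0.1],[0,0,-0.2],[0,0,-0.3],[0,0,-0.4],[0,0,-0.496],[0,0,-0.496],[0,0,-0.496],[0,0,-0.496],[0,0,-0.496]],"travel":[[-0.05,-0.01,0.01],[-0.1,-0.02,0.02],[-0.15,-0.03,0.03],[-0.2,-0.04,0.04],[-0.25,-0.05,0.05],[-0.3,-0.06,0.06],[-0.35,-0.07,0.07],[-0.3885,-0.075,0.081],[-0.3885,-0.075,0.081]],"hand":[0.085,0.085,0.085,0.085,0.085,0.085,0.085,0.085,0.085]}'; python3 - <<'E'
from h import *
crop("top",205,125,345,245,5,"t2.png");crop("scene",215,90,375,225,5,"s2.png")
o=bot.get_obs();print(o['eef_pos'],o['tool_rot'],o['clock'])
E
```

```text
clock: 1.42
eef_pos: [0.5029, 0.2813, 0.1487]
tool_rot: [-0.088, 0.996, -0.001, -0.001]
ft_force: [-0.8, -0.1, -0.8]
grip_width: 0.085
[0.50106419 0.28298646 0.14985444] [-8.95347632e-02  9.95983478e-01 -8.57018073e-05 -6.56574140e-04] 1.525
```

View pics/t2.png

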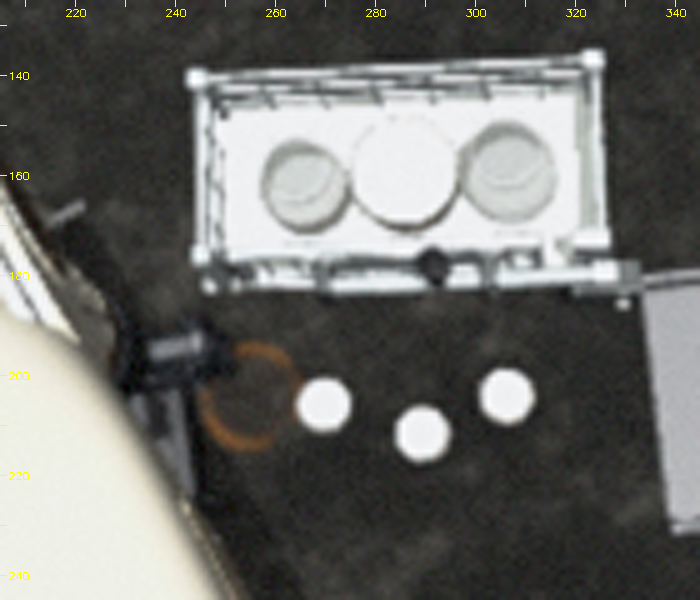

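View pics/s2.png

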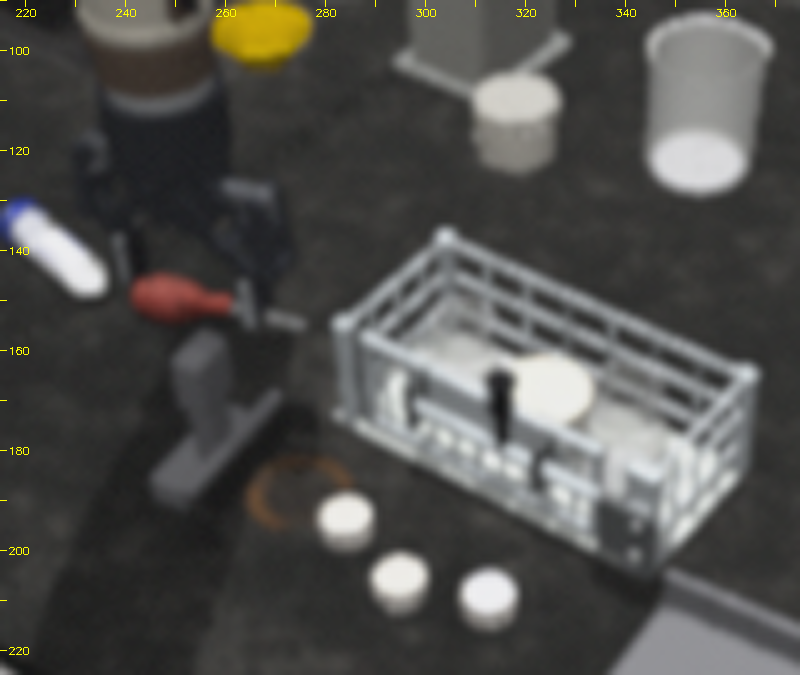

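The open fingers straddle the sweeper's grip: tips are near (241,142) and (264,145), with the grip top at (253,160) below them. Next I lower and close.

```bash
python3 -m crank '{"dr":[[0,0,0],[0,0,0],[0,0,0],[0,0,0],[0,0,0],[0,0,0],[0,0,0],[0,0,0],[0,0,0]],"travel":[[0,0,0.03],[0,0,0.06],[0,0,0.074],[0,0,0.074],[0,0,0.074],[0,0,0.074],[0,0,0.074],[0,0,0.074],[0,0,0.074]],"hand":[0.085,0.085,0.085,0.085,0,0,0,0,0]}'; python3 - <<'E'
from h import *
crop("top",205,125,345,245,5,"t3.png");crop("scene",215,90,375,225,5,"s3.png")
o=bot.get_obs();print(o['eef_pos'],o['tool_rot'],o['ft_force'],o['ft_torque'],o['clock'],o['grip_width'])
E
```

```text
clock: 2.65
eef_pos: [0.5016, 0.2835, 0.0767]
tool_rot: [-0.09, 0.996, 0.0, 0.0]
ft_force: [0.1, 1.5, 1.8]
grip_width: 0.023
[0.50161174 0.28354501 0.07671857] [-8.99863955e-02  9.95942888e-01  2.19032095e-04  4.05783766e-04] [-0.86913193  1.24968893  2.50473536] [0.09151633 0.10060112 0.00753193] 2.75 0.023445858835175755
```

View pics/s3.png

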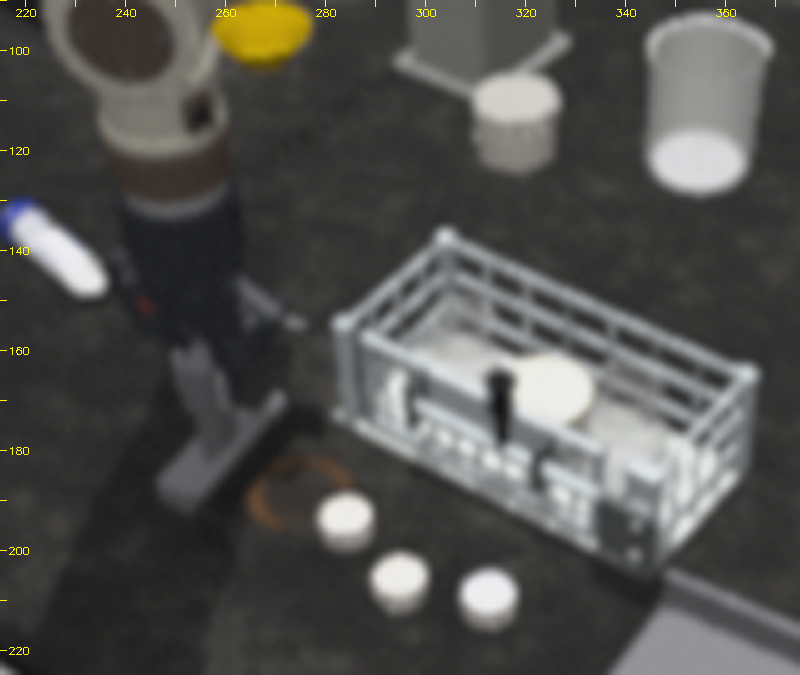

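```bash
python3 -m crank '{"dr":[[0,0,0],[0,0,0.01],[0,0,0.02],[0,0,0.03],[0,0,0.04],[0,0,0.05],[0,0,0.06],[0,0,0.07],[0,0,0.075],[0,0,0.075]],"travel":[[0.003,-0.015,-0.001],[0.007,-0.04,-0.001],[0.0115,-0.064,-0.001],[0.016,-0.089,-0.001],[0.0205,-0.113,-0.001],[0.025,-0.138,-0.001],[0.0295,-0.162,-0.001],[0.034,-0.187,-0.001],[0.0375,-0.207,-0.001],[0.0405,-0.224,-0.001]],"hand":[0,0,0,0,0,0,0,0,0,0]}'; python3 - <<'E'
from h import *
crop("top",235,125,395,245,5,"t4.png");crop("scene",255,130,395,265,5,"s4.png")
o=bot.get_obs();print(o['eef_pos'],o['tool_rot'],o['ft_force'],o['ft_torque'],o['clock'],o['grip_width'])
E
```

```text
clock: 4.0
eef_pos: [0.5005, 0.0541, 0.0768]
tool_rot: [-0.052, 0.999, -0.0, -0.001]
ft_force: [-0.7, 0.0, -2.1]
grip_width: 0.0235
[0.50060425 0.05339739 0.07675718] [-5.10852955e-02  9.98693546e-01 -7.51339769e-04 -9.63501698e-04] [ 0.34495332  0.78162328 -2.50565672] [-0.04107587  0.02128118 -0.03087307] 4.1 0.02335672302267149
```

View pics/s4.png

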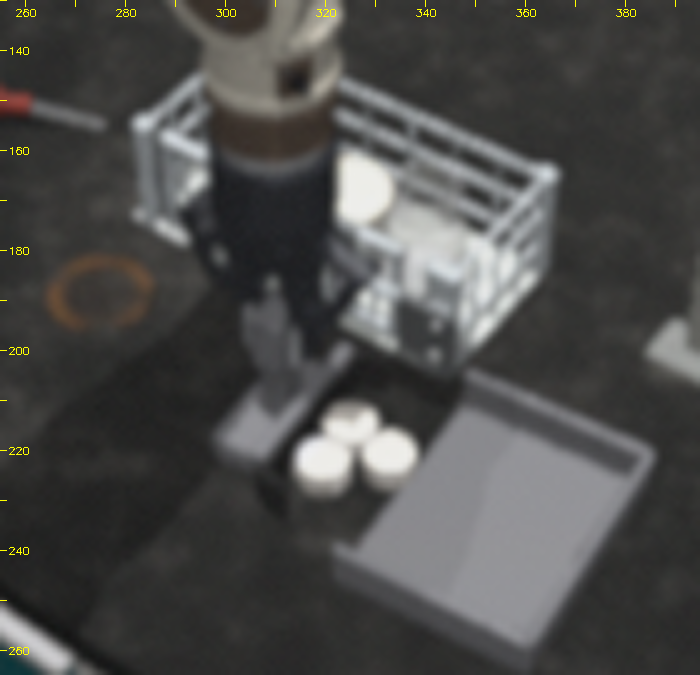

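View pics/t4.png

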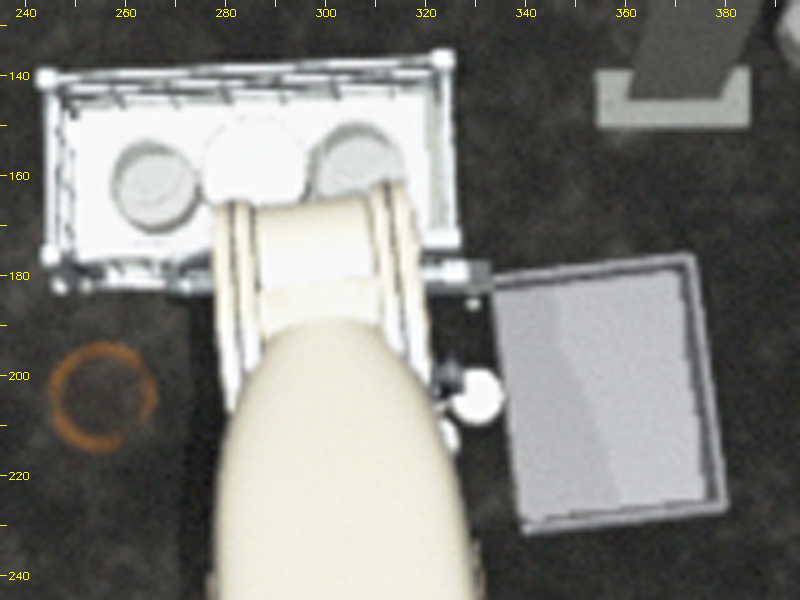

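```bash
python3 -m crank '{"dr":[[0,0,0],[0,0,0],[0,0,0],[0,0,0],[0,0,0],[0,0,0],[0,0,0],[0,0,0]],"travel":[[0.002,-0.02,0],[0.004,-0.04,0],[0.006,-0.06,0],[0.008,-0.08,0],[0.009,-0.095,0],[0.01,-0.108,0],[0.01,-0.108,0],[0.01,-0.108,0]],"hand":[0,0,0,0,0,0,0,0]}'; python3 - <<'E'
from h import *
crop("top",235,125,395,245,5,"t5.png");crop("scene",255,130,395,265,5,"s5.png")
o=bot.get_obs();print(o['eef_pos'],o['tool_rot'],o['ft_force'],o['ft_torque'],o['clock'],o['grip_width'])
E
```

```text
clock: 5.1
eef_pos: [0.5029, -0.0524, 0.0772]
tool_rot: [-0.053, 0.999, 0.0, -0.0]
ft_force: [0.1, -0.0, -3.4]
grip_width: 0.0232
[ 0.50297534 -0.05226216  0.07731877] [-5.29468748e-02  9.98597327e-01  8.86983166e-05 -4.66902455e-06] [ 0.30909731 -0.27420058 -3.208863  ] [-0.05387784  0.00651536  0.05520741] 5.2 0.0230916795733793
```

View pics/s5.png

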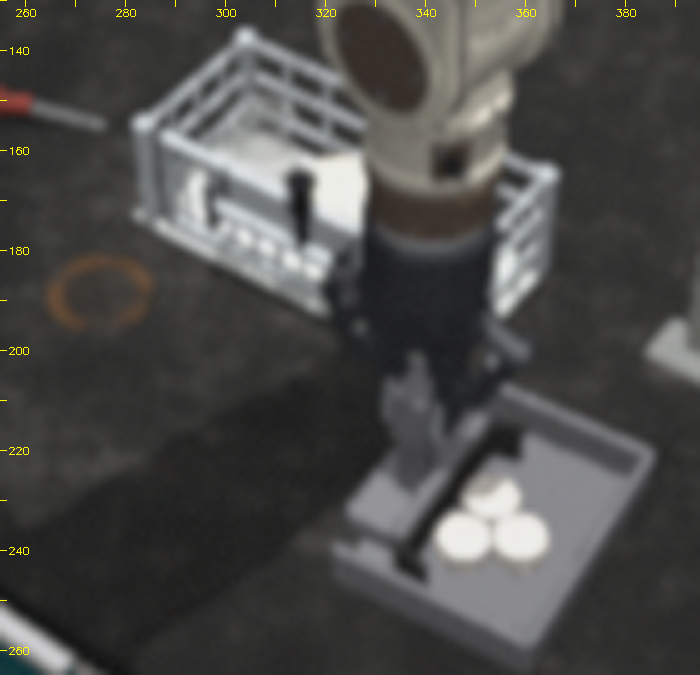

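View pics/t5.png

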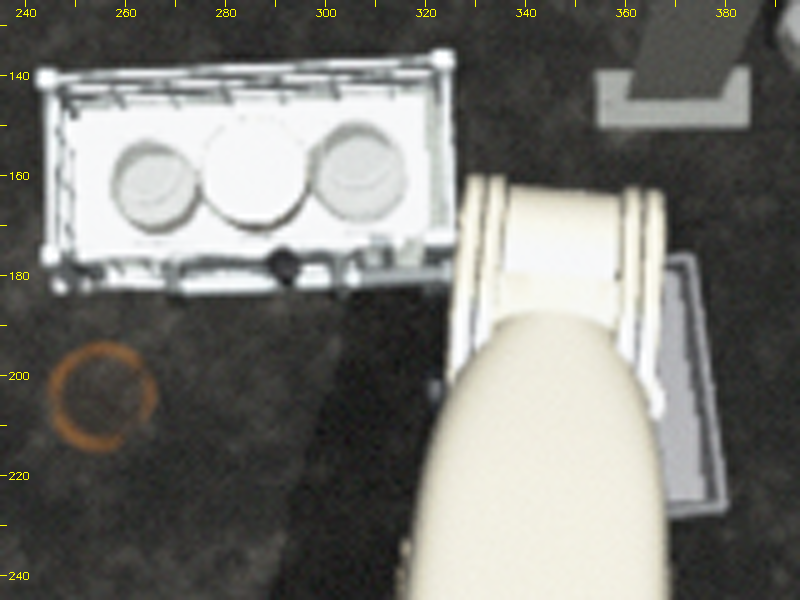

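```bash
python3 - <<'E'
from h import *
s=eyes.camera("scene")
O=np.array([.512,-.105]);ex=np.array([np.cos(.105),np.sin(.105)]);ey=np.array([-ex[1],ex[0]])
for u,v in [(347.5,236.5),(359.5,236.5),(353.5,228.5)]:
    p=ray(s,u,v,.018)[:2]-O;print(p@ex,p@ey)
E
```

```text
-0.022459684067172466 0.008807898675249125
-0.0035113579543043067 -0.022488378806210872
0.014370518549277518 0.007690957901303714
```

All three caps are well inside the tray, at tray y of about +9, −22 and +8 mm. I'll draw the sweeper straight out and stand it back at the hinge end.

```bash
python3 -m crank '{"dr":[[0,0,0],[0,0,0],[0,0,0],[0,0,0],[0,0,0],[0,0,0],[0,0,0],[0,0,0],[0,0,0],[0,0,0]],"travel":[[0,0.015,-0.002],[0,0.045,-0.002],[0,0.085,-0.003],[0,0.13,-0.003],[-0.004,0.175,-0.003],[-0.008,0.22,-0.003],[-0.012,0.265,-0.003],[-0.0155,0.31,-0.003],[-0.0155,0.337,-0.003],[-0.0155,0.337,-0.003]],"hand":[0,0,0,0,0,0,0,0,0,0]}'; python3 -m crank '{"dr":[[0,0,0],[0,0,0],[0,0,0]],"travel":[[0,0,0.001],[0,0,0.0025],[0,0,0.0035]],"hand":[0,0,0]}'
python3 - <<'E'
from h import *
crop("top",205,125,395,245,4,"t6.png");crop("scene",235,130,395,265,5,"s6.png")
o=bot.get_obs();print(o['eef_pos'],o['tool_rot'],o['ft_force'],o['ft_torque'],o['clock'],o['grip_width'])
E
```

```text
clock: 6.5
eef_pos: [0.4819, 0.2872, 0.0803]
tool_rot: [-0.055, 0.998, 0.0, 0.0]
ft_force: [1.0, -0.5, -3.7]
grip_width: 0.0233
clock: 6.88
eef_pos: [0.483, 0.2832, 0.0767]
tool_rot: [-0.052, 0.999, -0.0, -0.0]
ft_force: [-0.9, -0.1, 0.5]
grip_width: 0.0231
[0.48314986 0.28333468 0.07681727] [-5.20006586e-02  9.98647048e-01 -3.42633333e-05 -5.90792924e-05] [-0.04345374  0.23084529 -2.49952141] [-0.02045764 -0.01987479 -0.02296082] 6.975 0.02316092497085834
```

View pics/s6.png

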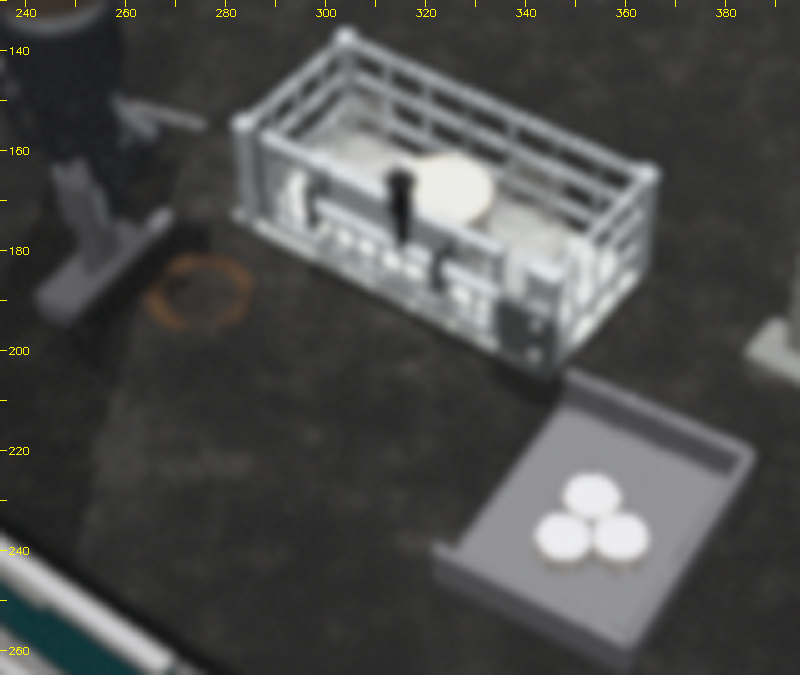

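Caps rest in the tray at (348,237), (359,237) and (353,229). The sweeper is upright near (255,185) and still about 1 mm up, so I lower, release and rise.

```bash
python3 -m crank '{"dr":[[0,0,0],[0,0,0],[0,0,0],[0,0,0],[0,0,0],[0,0,0],[0,0,0],[0,0,0],[0,0,0],[0,0,0]],"travel":[[0,0,0.001],[0,0,0.001],[0,0,0.001],[0,0,0.001],[0,0,0.001],[0,0,0.001],[0,0,-0.02],[0,0,-0.06],[0,0,-0.10],[0,0,-0.10]],"hand":[0,0,0.085,0.085,0.085,0.085,0.085,0.085,0.085,0.085]}'
python3 - <<'E'
from h import *
crop("top",205,125,395,245,4,"t7.png");crop("scene",235,130,395,265,5,"s7.png")
o=bot.get_obs();print(o['eef_pos'],o['tool_rot'],o['ft_force'],o['ft_torque'],o['clock'],o['grip_width'])
E
```

```text
clock: 8.22
eef_pos: [0.4853, 0.2854, 0.1808]
tool_rot: [-0.053, 0.999, 0.002, 0.004]
ft_force: [0.8, 0.6, 0.3]
grip_width: 0.0853
[0.48310186 0.28407973 0.17694546] [-5.25978103e-02  9.98615700e-01  1.71793127e-04  3.52420870e-04] [-0.13563885 -0.10040718 -0.7373527 ] [-0.05202348  0.00705977 -0.00111381] 8.325 0.08487545228608005
```

View pics/s7.png

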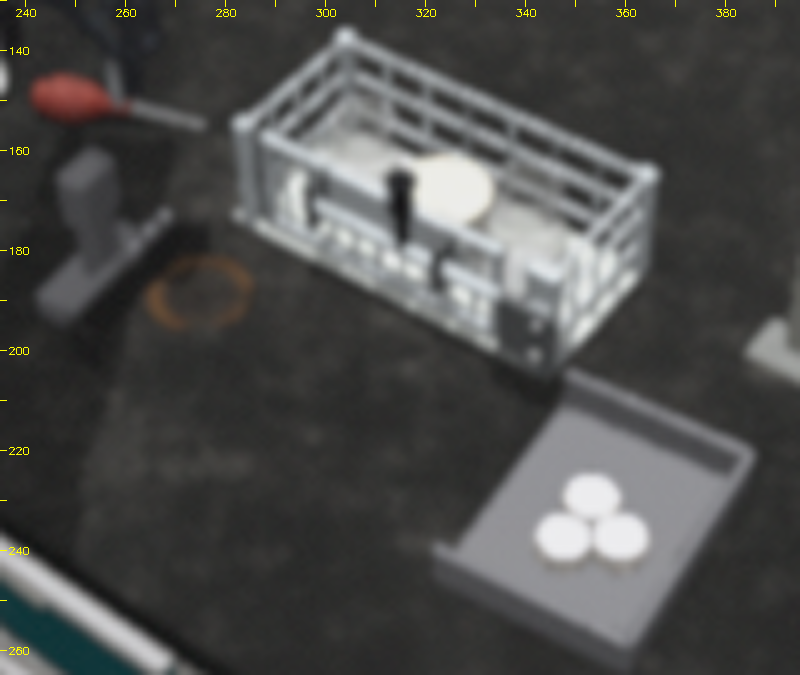

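View pics/t7.png

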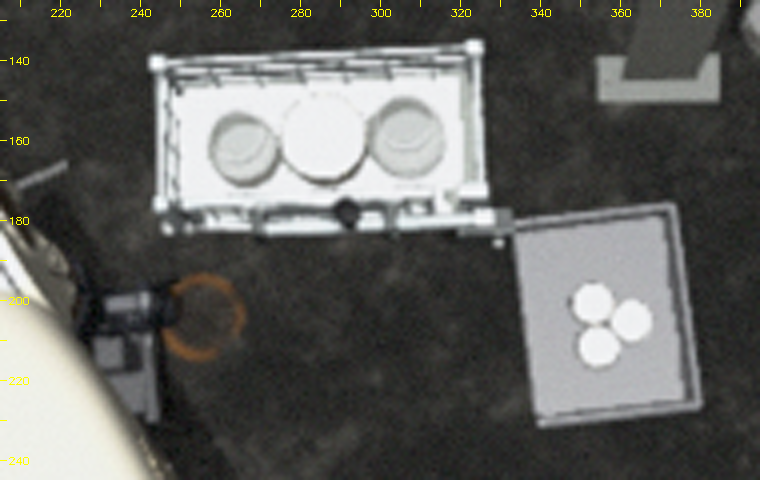

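The sweeper stands alone and upright at (255,185), and the caps are unmoved. Next I move above the knob.

```bash
python3 - <<'E'
from h import *
t=eyes.camera("top");s=eyes.camera("scene")
print(ray(t,291.8,178,.137),ray(s,315,165,.137))
for X in ([.579,.096,.137],[.579,.096,.105],[.579,.096,.072]): print(proj(t,X),proj(s,X))
go([.579,.096,.175],.03)
E
```

```text
[0.57695762 0.09515578 0.137     ] [0.5812795  0.09688566 0.137     ]
[291.51962795 177.34441793] [314.77808454 165.50555217]
[292.29989232 179.28471019] [314.92145973 172.87707919]
[293.06967068 181.19892679] [315.06358459 180.18432082]
travel [-0.0766 -0.1967  0.0005] dr [-0.0012 -0.0023  0.0752]
```

```bash
python3 -m crank '{"dr":[[0,0,0.02],[0,0,0.04],[0,0,0.06],[0,0,0.075],[0,0,0.075],[0,0,0.075],[0,0,0.075]],"travel":[[-0.015,-0.04,0],[-0.03,-0.08,0],[-0.046,-0.12,0],[-0.06,-0.16,0],[-0.077,-0.197,0],[-0.077,-0.197,0],[-0.077,-0.197,0]],"hand":[0.085,0.085,0.085,0.085,0.085,0.085,0.085]}'
python3 - <<'E'
from h import *
crop("top",205,125,395,245,4,"t8.png");crop("scene",265,110,365,215,6,"s8.png")
o=bot.get_obs();print(o['eef_pos'],o['tool_rot'],o['ft_force'],o['clock'],o['grip_width'])
go([.579,.096,.101],.03)
E
```

```text
clock: 9.3
eef_pos: [0.5793, 0.0962, 0.1754]
tool_rot: [-0.015, 1.0, 0.0, -0.001]
ft_force: [0.3, 0.0, -0.6]
grip_width: 0.0851
[0.57940227 0.09704633 0.1760745 ] [-1.57529108e-02  9.99875556e-01  2.29577601e-05 -8.46959608e-04] [ 0.1005331   0.39553057 -0.34543846] 9.4 0.0846646586071782
travel [ 0.0003 -0.001   0.0751] dr [ 0.0001 -0.0017  0.0015]
```

View pics/s8.png

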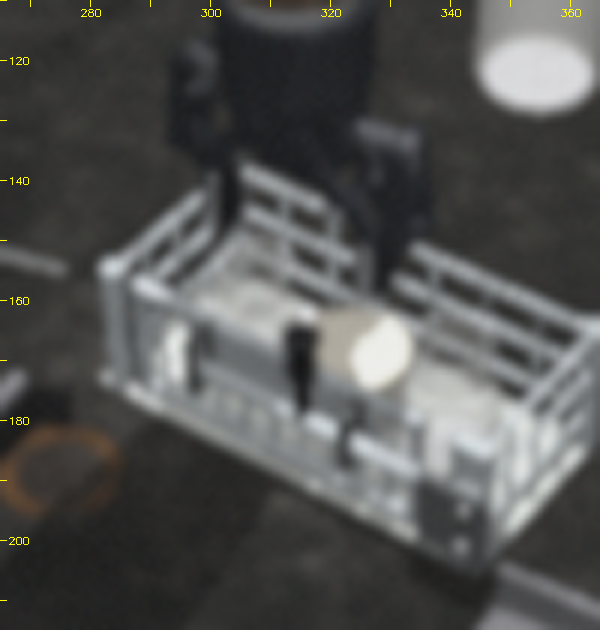

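The fingers straddle the knob, with tips at (303,148) and (329,158) and the knob at (315,168). Next I go down and close on it.

```bash
python3 -m crank '{"dr":[[0,0,0],[0,0,0],[0,0,0],[0,0,0],[0,0,0],[0,0,0],[0,0,0],[0,0,0],[0,0,0],[0,0,0]],"travel":[[0,0,0.03],[0,0,0.055],[0,0,0.075],[0,0,0.075],[0,0,0.075],[0,0,0.075],[0,0,0.075],[0,0,0.075],[0,0,0.075],[0,0,0.075]],"hand":[0.085,0.085,0.085,0.085,0,0,0,0,0,0]}'
python3 - <<'E'
from h import *
crop("scene",265,110,365,215,6,"s9.png")
o=bot.get_obs();print(o['eef_pos'],o['tool_rot'],o['ft_force'],o['ft_torque'],o['clock'],o['grip_width'])
E
```

```text
clock: 10.65
eef_pos: [0.5809, 0.098, 0.1029]
tool_rot: [-0.016, 1.0, 0.002, 0.001]
ft_force: [-0.2, 5.7, 3.0]
grip_width: 0.019
[0.58085987 0.0979506  0.10288424] [-1.56578235e-02  9.99875457e-01  1.75570982e-03  9.05868857e-04] [-0.71940908  5.73853354  2.12207362] [ 1.02221098  0.11989431 -0.02827929] 10.7 0.019127730631512567
```

View pics/s9.png

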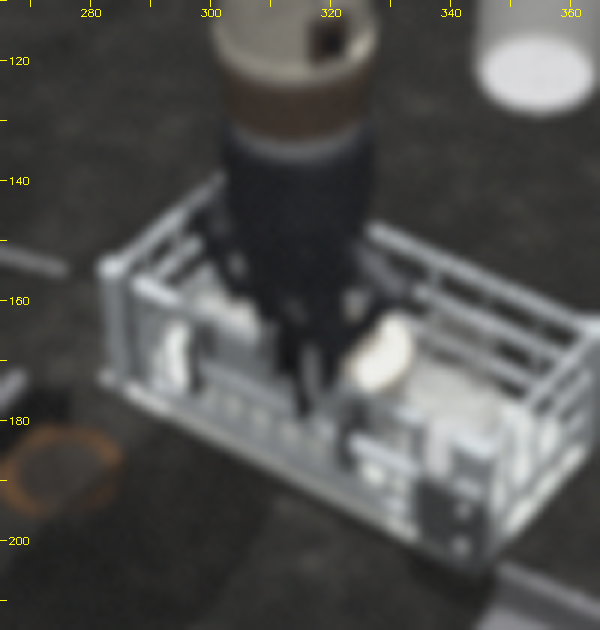

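```bash
python3 -m crank '{"dr":[[0,0,0],[0,0,0],[0,0,0],[0,0,0],[0,0,0]],"travel":[[0,0.001,-0.004],[0,0.001,-0.008],[0,0.001,-0.012],[0,0.001,-0.0135],[0,0.001,-0.0135]],"hand":[0,0,0,0,0]}'
python3 - <<'E'
from h import *
crop("scene",265,110,365,215,6,"s10.png")
o=bot.get_obs();print(o['eef_pos'],o['tool_rot'],o['ft_force'],o['ft_torque'],o['clock'],o['grip_width'])
E
```

```text
clock: 11.32
eef_pos: [0.5806, 0.098, 0.1157]
tool_rot: [-0.015, 1.0, 0.001, 0.0]
ft_force: [1.8, 4.6, -1.9]
grip_width: 0.0188
[0.58057571 0.09796787 0.1156444 ] [-1.53011800e-02  9.99882517e-01  8.29285703e-04  3.71867636e-04] [ 0.89490002  4.87896447 -1.35810795] [ 1.09907587 -0.25787026 -0.01849121] 11.375 0.0188676318934445
```

View pics/s10.png

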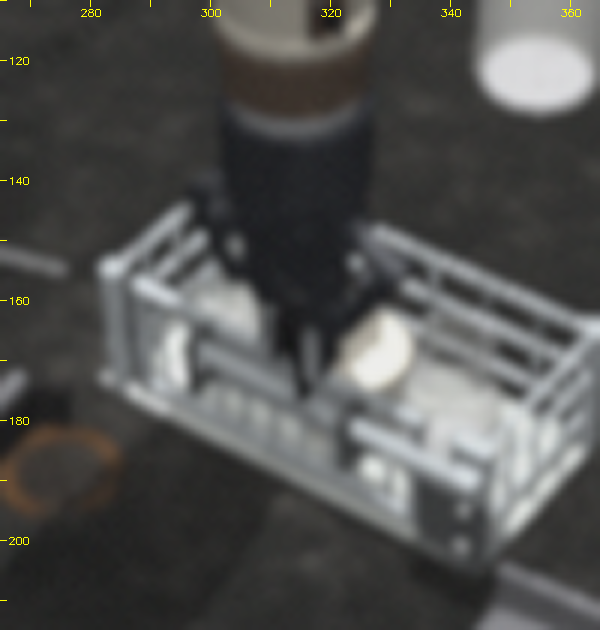

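The rod has risen with the knob: TCP is up 12.8 mm and the load is about 1.5 N. I'll draw it along the gate, slowly at first.

```bash
python3 -m crank '{"dr":[[0,0,0],[0,0,0],[0,0,0],[0,0,0]],"travel":[[0,0.004,0],[0,0.008,0],[0,0.012,0],[0,0.015,0]],"hand":[0,0,0,0]}'
```

```text
clock: 11.88
eef_pos: [0.5798, 0.1122, 0.1153]
tool_rot: [-0.015, 1.0, -0.0, 0.0]
ft_force: [1.0, -0.3, -1.3]
grip_width: 0.0192
```

```bash
python3 -m crank '{"dr":[[0,0,0],[0,0,0],[0,0,0],[0,0,0],[0,0,0],[0,0,0]],"travel":[[0,0.005,0],[0,0.01,0],[0,0.015,0],[0,0.02,0],[0,0.024,0],[0,0.024,0]],"hand":[0,0,0,0,0,0]}'
python3 - <<'E'
from h import *
crop("scene",265,110,365,215,6,"s11.png");crop("top",205,125,395,245,4,"t11.png")
o=bot.get_obs();print(o['eef_pos'],o['tool_rot'],o['ft_force'],o['ft_torque'],o['clock'],o['grip_width'])
E
```

```text
clock: 12.62
eef_pos: [0.5792, 0.1369, 0.1153]
tool_rot: [-0.015, 1.0, 0.0, 0.0]
ft_force: [2.3, 1.3, -1.4]
grip_width: 0.019
[0.57919149 0.13651103 0.1153829 ] [-1.52709213e-02  9.99883345e-01  2.62464408e-04  1.64748417e-04] [ 1.68910995  0.59678542 -1.140657  ] [ 0.17312907 -0.47698524 -0.03800832] 12.725 0.01904488251428478
```

View pics/s11.png

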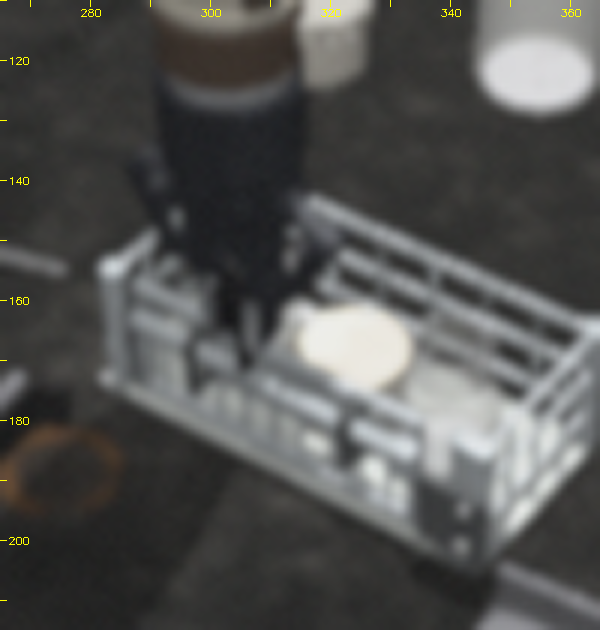

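The bolt is drawn about 38 mm and its tip is clear of the keeper. Next I work out the arc about the hinge.

```bash
python3 - <<'E'
from h import *
o=bot.get_obs();p0=o["eef_pos"];R0=Ro.from_quat(o["tool_rot"]).as_matrix()
H=np.array([.5965,.2336,p0[2]])
for d in (4,8,12,16,20,24,28,31):
    p=H+Ro.from_euler('z',-d,degrees=True).apply(p0-H);print(d,np.round(R0.T@(p-p0),4),round(np.radians(d),3))
E
```

```text
4 [ 0.0067  0.0016 -0.    ] 0.07
8 [ 0.0132  0.0038 -0.    ] 0.14
12 [ 0.0196  0.0063 -0.    ] 0.209
16 [ 0.0258  0.0093 -0.    ] 0.279
20 [ 0.0318  0.0128 -0.    ] 0.349
24 [ 0.0375  0.0166 -0.    ] 0.419
28 [ 0.0429  0.0208 -0.    ] 0.489
31 [ 0.0468  0.0242 -0.    ] 0.541
```

```bash
python3 -m crank '{"dr":[[0,0,0.07],[0,0,0.14],[0,0,0.21],[0,0,0.28],[0,0,0.35],[0,0,0.42],[0,0,0.49],[0,0,0.54],[0,0,0.54],[0,0,0.54]],"travel":[[0.0067,0.0016,0],[0.0132,0.0038,0],[0.0196,0.0063,0],[0.0258,0.0093,0],[0.0318,0.0128,0],[0.0375,0.0166,0],[0.043,0.021,0],[0.047,0.024,0],[0.047,0.024,0],[0.047,0.024,0]],"hand":[0,0,0,0,0,0,0,0,0,0]}'
python3 - <<'E'
from h import *
crop("scene",235,110,395,245,5,"s12.png");crop("top",205,125,395,245,4,"t12.png")
o=bot.get_obs();print(o['eef_pos'],o['tool_rot'],o['ft_force'],o['ft_torque'],o['clock'],o['grip_width'])
E
```

```text
clock: 13.98
eef_pos: [0.5315, 0.1583, 0.1153]
tool_rot: [0.252, 0.968, -0.0, 0.0]
ft_force: [1.7, -1.9, -0.6]
grip_width: 0.0193
[0.53142931 0.15832741 0.11525013] [ 2.52123020e-01  9.67695159e-01 -2.49907737e-04 -1.19612266e-05] [ 2.62849623 -1.04115633 -0.73208775] [-0.19611753 -0.38882059  0.01191859] 14.075 0.018634644773313447
```

View pics/s12.png

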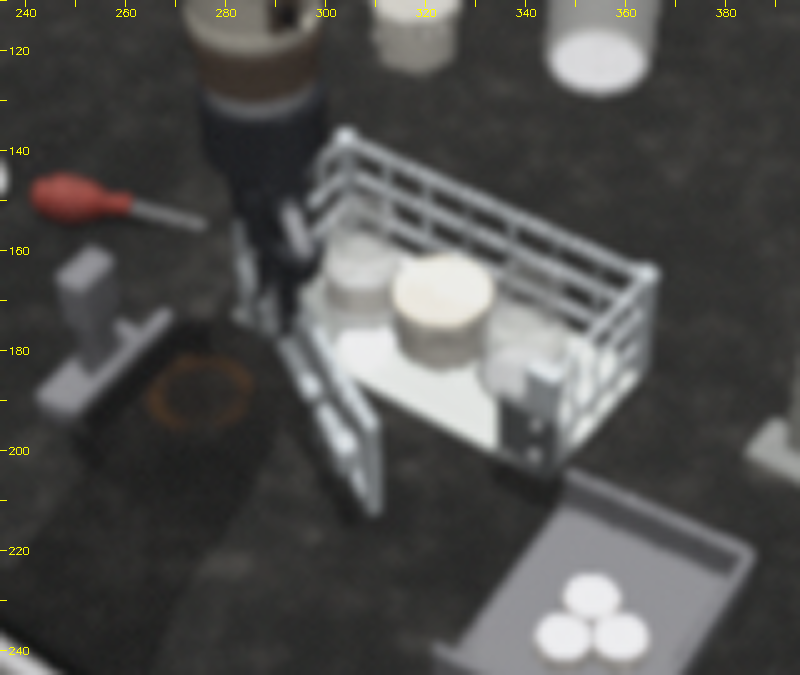

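View pics/t12.png

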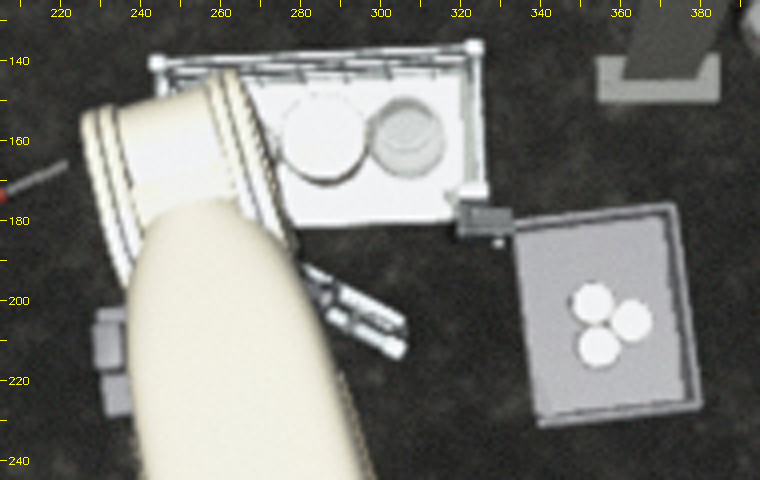

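The gate stands ajar: in the top view it runs from about (300,192) to (306,205), with the free edge at (375,480 in the crop). The knob is still gripped, the sweeper stands clear at (90,330 in the crop), and the caps are in the tray. I'll let it settle briefly, check once more and hand in.

```bash
python3 -m crank '{"dr":[[0,0,0],[0,0,0],[0,0,0]],"travel":[[0,0,0],[0,0,0],[0,0,0]],"hand":[0,0,0]}'
python3 - <<'E'
from h import *
o=bot.get_obs();p=o["eef_pos"];print(np.degrees(np.arctan2(.5965-p[0],.2336-p[1])-np.arctan2(.0173,.0971)),abs(o['joint_vel']).max(),o['grip_width'],o['ft_force'])
t=eyes.camera("top")
a,b=ray(t,282,191.5,.091),ray(t,305,204.5,.091);print("gate dir deg",np.degrees(np.arctan2(a[0]-b[0],a[1]-b[1]))+1.7)
print(job.job_done())
E
```

```text
clock: 14.45
eef_pos: [0.5313, 0.1586, 0.1152]
tool_rot: [0.252, 0.968, -0.0, -0.0]
ft_force: [1.0, -1.7, -0.9]
grip_width: 0.019
30.8662396232159 0.0022047682293734284 0.019001120497299278 [ 0.98757892 -1.70981431 -0.89295085]
gate dir deg 32.14843309395332
the job is handed in; nothing more can be done
None
```

The job is done and handed in at about 14.5 s; no verdict was reported.

- **Caps:** I gripped the sweeper by its block and swept all three caps into the tray. They measured at tray y of about +9, +8 and −22 mm, against a limit of +48 mm. Pictures taken after the sweeper left and after the gate opened show them unmoved.
- **Sweeper:** It was lowered and released at the hinge end. In the last pictures it stands upright and clear of the gate.
- **Bolt:** The knob was lifted about 13 mm and then drawn about 38 mm. Wrist force stayed under about 6 N throughout the knob work.
- **Gate:** I swung it open by the knob along the hinge arc. The angle is about 31° from the arm's position and about 32° from the top camera.
- **Final state:** The arm was still, with the knob in the fingers at a 19 mm opening and about 2 N at the wrist, which fits the gate spring.

No check failed. The two cameras disagreed by about 4 mm on the knob's position, but the grasp closed on it without trouble. I did not re-measure the bottle and tape at the end; the arm never came near either of them.

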